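Load the submarine hull and stack the drying rack

TASK

Stand the submarine model, on its wooden stand, lengthwise in the middle of the drying rack's bottom tier (its primer is touch-dry, so you may hold the hull). Then stack the upper tier over it: all four corner posts fully home in the bottom tier's corner sockets, the rack square and level. Set both down, do not drop them, do not shove the bottom tier out of its place, and leave the two paint jars and the airbrush wash pot alone.

Things in the scene. Friction and masses are not known exactly. Their poses are not given: they have to be found in the camera images.
- bottom_tier: Bottom tier of a stacking drying rack, loose on the bench, 1.3 kg: blue rails (top at 16 mm) round an aluminium drip sheet, a black socket at each corner. 198 mm long (its x axis), 158 mm wide (y), 30 mm tall, z up. Origin: centre of its underside, on the bench. Half-turn symmetric: either way round will do.
- drip_sheet (a point): Centre of the drip sheet's upper face, 14 mm above the bottom tier's origin; same axes.
- socket (a point): Centre of the floor of one of the four sockets, 12 mm above the bottom tier's origin; the sockets are centred at x +-85, y +-65 mm in that tier's frame (this one at +85, +65). Each is 18 mm square inside up to 25 mm above the tier's origin; from there the mouth flares at 45 degrees to 28 mm square at the rim, 30 mm up. The post feet stand on this floor.
- upper_tier: Upper tier of the rack, loose on the bench on its own four posts, about 0.45 kg: blue rails 76 to 88 mm up, black corner sockets for a further tier up to 102 mm, four thin slats across (the middle 76 mm of its length is open). 198 mm long (x), 158 mm wide (y), z up. Origin: centre of its underside, at post-foot level. Home, it is 12 mm above the bottom tier's origin. Half-turn symmetric.
- post_foot (a point): Centre of the foot of one of the upper tier's four aluminium posts. The posts are 14 mm square, centred at x +-85, y +-65 mm in the upper tier's frame (this one at +85, +65); their black foot plugs, the lowest 6 mm, taper to 8 mm across.
- lifting_bar (a point): Middle of the upper tier's yellow lifting bar, 97 mm above that tier's origin; the tier balances here. The bar is 14 mm wide and 18 mm tall (88 to 106 mm up) and runs along the tier's x axis (this point's x). On each side of its middle 52 mm is open, straight down, as far as the side rail.
- hull: Dark grey submarine model fixed on a pale wooden stand, loose on the bench, about 0.15 kg. Hull 160 mm long along x (bow at +x), a thin sail on top 18 mm ahead of the middle reaches 61 mm, stern fins span 30 mm. Stand board 90 x 44 x 8 mm, two uprights 9 mm thick at x +-32 mm. Origin: centre of the board's underside; z up. The bow may point either way in the rack.
- hull_grip (a point): Middle of the hull on its axis, 38 mm above the stand's underside, between the two uprights; x axis along the hull. The hull is round here, 22 mm in diameter.
- olive_jar: Paint jar with olive lid, 40 mm across, 44 mm tall; origin: centre of its underside. To be left alone.
- tan_jar: Paint jar with tan lid, 40 mm across, 44 mm tall; origin: centre of its underside. To be left alone.
- wash_pot: Dark metal airbrush wash pot with a domed top, 88 mm across, 92 mm tall; origin: centre of its underside. To be left alone.
Things that resemble listed ones, but are neither listed nor needed, are in the scene too. Of the things that look like the hull, take the one that is farthest to the robot's right at the start.

How it is judged:
By the outcome, as a careful person would: the job done as asked, in the order asked, and still so for the second after the job is handed in, with the robot touching nothing.
It also fails if it takes over 72 s, if anything falls off the work surface, if the arm or the gripper's body presses on something with over 40 N, if the wrist force passes 120 N, or if a joint passes its speed limit or range.

ROBOT

A 6-joint arm with a two-finger parallel gripper is mounted at the origin on the work surface. World frame = base frame: x ahead of the robot, y to its left, z up, the work surface at z = 0. Lengths are in m, angles in degrees, forces in N, time in s.
With the tool pointing down it reaches from about 0.35 to 0.875 m from the base axis. Payload 4.2 kg.
Tool frame: the origin (TCP) lies midway between the tips of the shut fingers; the grasp point (between the pads) lies 19 mm behind it; z points along the fingers, y is the line along which they close (so a half turn about z gives the same grasp; the last joint's range is limited). The gripper opens to 87 mm and grips with 3 to 60 N. Pads are 19 mm wide; open, the fingers measure 117 mm over their backs; the gripper's body (75 mm by 190 mm) begins 51 mm behind the grasp point.
Start: joints at [-49.87, 22.042, 0.453, 0, -68.411, -14.817], TCP at [0.267, -0.565, 0.223] pointing down, gripper open.
Joint ranges: [-179.83, 179.83], [-69.29, 118.12], [-61.27, 80.66], [-181.25, 117.63], [-171.15, -9.14], [-177.46, 177.46]. Speed limits (degrees/s): [159.86, 159.86, 180, 180, 180, 180].

INTERFACE

Orientations are given as [roll, pitch, yaw] about the fixed x, y, z axes, in that order (R = Rz(yaw) Ry(pitch) Rx(roll)).
In Python, from workcell import env gives the robot as it stands. The module is installed in compiled form; this text tells all that it offers. Calls block until the motion is done:
- env.goto(position, orientation): joint-space move of the TCP to a pose.
- env.move_straight(position, rotation=None, rate=0.15, force_limit=None): straight line of the TCP; rotation=None keeps the orientation; rate is the mean speed in m/s. With force_limit (N) it stops when the force on the tool has changed by that much, and returns True; else False.
- env.set_joints(angles): joint-space move.
- env.gripper_to(opening, grasp_force=None): opening from 0.0 (shut) to 1.0 (fully open); grasp_force is the grip in N (None keeps the last); returns when the fingers have stopped.
- env.dwell(seconds).
- env.inverse_kinematics(position, orientation): joint angles nearest the present ones, or None.
- env.read_state(): the state.
- env.grab_frame(name): name is "scene" or "top" or "wrist"; returns a dict with "image" (480x640x3 uint8, blue, green, red), "fx", "fy", "cx", "cy" (pixels), "position" and "orientation" of the camera in the world. Camera axes: x right, y up, looking along -z (the intrinsics and any distortion apply to the point x, -y, -z); pixel columns grow to the right and rows downward; lengths in m; the calibration is good to about 2 mm. A picture is of the moment at which its call begins. There is no depth.
A pose or a line that the arm cannot do raises env.Unreachable and nothing moves.
- env.close_job(): hands the job in; it is judged then, once.
Trained networks look in a picture, given as the dict that the camera call returned (one of the last four; its "shot" number tells which), for a name from the list of things; names that differ only in an ending like _2 or _b are one class to them, and where a whole thing is asked for, a point or a joint stands for the part that bears it (a point fixed in the world has none). Each returns a list of dicts, best first, with "score" (0 to 1); they miss things now and then, are a little off and sometimes report something else, mostly with a low value. They report only what shows in the picture. A call takes as long as a camera call. They do not tell look-alikes from the thing itself.
- env.search_frame(picture, thing): "xyz" ([x, y, z] in m, in world coordinates, good to about 4 mm: the middle of the surface that is visible of it).
- env.trace(picture, thing): "mask" (480x640 bool, what is visible of it).
The state is a dict: "clock": time; "joint_positions": joint angles; "qvel": joint speeds; "joint_torque": joint torques, N m; "position": TCP position; "tool_rot": TCP orientation; "force": force on the tool from outside, world axes, zero at the start; "wrist_torque": the same for the moment, N m; "opening": opening from 0.0 (shut) to 1.0 (fully open); "finger_force": force on a finger pad.
Only numpy, scipy, OpenCV 4.12 (cv2) and the standard library are available. Lean on these libraries where they do the work, as an engineer would, in place of code of your own. Each camera call takes 0.05 s, during which the arm holds its last target. There are 200 camera calls.

## Working session

There is one attempt and no reset: what is moved stays moved. The work goes in short steps, each a Python script; the robot and the scene stay as the last script left them, time stands still between calls to the robot, and variables do not carry over. Pictures are saved under pics/ and viewed, at most 10 in all, crops included, and the job is handed in when it is done.

```bash
mkdir -p pics; ls; python3 - <<'E'
from workcell import env
import cv2,numpy as np
a=env.grab_frame("scene");b=env.grab_frame("top")
for n,p in(("scene",a),("top",b)):
    cv2.imwrite(f"pics/{n}0.png",p["image"]); print(n,{k:v for k,v in p.items() if k!="image"})
    for t in["bottom_tier","upper_tier","hull","hull_grip","lifting_bar","drip_sheet","socket","olive_jar","tan_jar","wash_pot"]:
        print(t,[(np.round(d["xyz"],3).tolist(),round(d["score"],2)) for d in env.search_frame(p,t)])
print(env.read_state())
E
```

```text
pics
scene {'fx': 476.977921756829, 'fy': 476.977921756829, 'cx': 315.0268239952494, 'cy': 237.02116744115446, 'position': array([ 0.96971497, -0.50672116,  0.53397924]), 'orientation': array([56.90938152,  0.54305248, 37.89947872]), 'shot': 1}
bottom_tier [([0.512, 0.277, 0.013], 0.81)]
upper_tier [([0.536, -0.003, 0.088], 0.84)]
hull [([0.302, -0.195, 0.038], 0.66), ([0.561, -0.284, 0.043], 0.63)]
hull_grip [([0.558, -0.287, 0.039], 0.95), ([0.31, -0.192, 0.037], 0.82)]
lifting_bar [([0.537, -0.005, 0.087], 0.59)]
drip_sheet [([0.515, 0.275, 0.009], 0.72)]
socket [([0.514, 0.276, 0.014], 0.73)]
olive_jar [([0.743, 0.116, 0.038], 0.93)]
tan_jar [([0.756, -0.152, 0.042], 0.81)]
wash_pot [([0.779, -0.038, 0.062], 0.58), ([0.512, 0.28, 0.015], 0.37), ([0.558, -0.284, 0.046], 0.23)]
top {'fx': 575.3768661346625, 'fy': 575.3768661346625, 'cx': 312.75850753093533, 'cy': 246.3011659990756, 'position': array([0.32164273, 0.0309274 , 1.09681948]), 'orientation': array([ 12.63640461,  -0.30416092, -87.50358367]), 'shot': 2}
bottom_tier [([0.498, 0.284, 0.014], 0.78)]
upper_tier [([0.499, 0.01
[... 460 characters left out ...]
, 0.57)]
{'clock': 1.1, 'joint_positions': array([-4.98704924e+01,  2.20425552e+01,  4.51696723e-01,  1.17322601e-03,
       -6.84129667e+01, -1.48175491e+01]), 'qvel': array([-0.05614626,  0.0665359 , -0.03262062,  0.00657882,  0.00215229,
       -0.05992122]), 'joint_torque': array([-3.20016479e-04, -3.90478563e+01,  1.87622094e+01,  4.22435135e+00,
        1.54950359e-02, -3.64983453e-05]), 'position': array([ 0.26722479, -0.56495461,  0.22253752]), 'tool_rot': array([ 1.79996581e+02, -2.03289997e-03, -1.54687610e+02]), 'force': array([ 0.37584613, -0.69950994,  0.29764344]), 'wrist_torque': array([-0.01988558,  0.01810695,  0.02443963]), 'finger_force': 0.0, 'opening': 1.004302606249197}
```

View pics/top0.png

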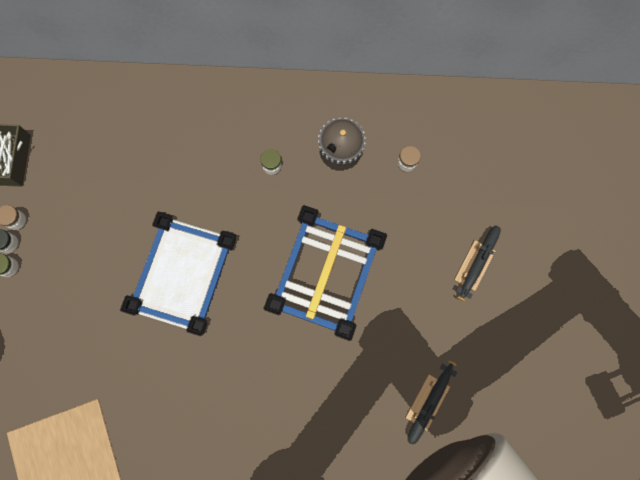

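View pics/scene0.png

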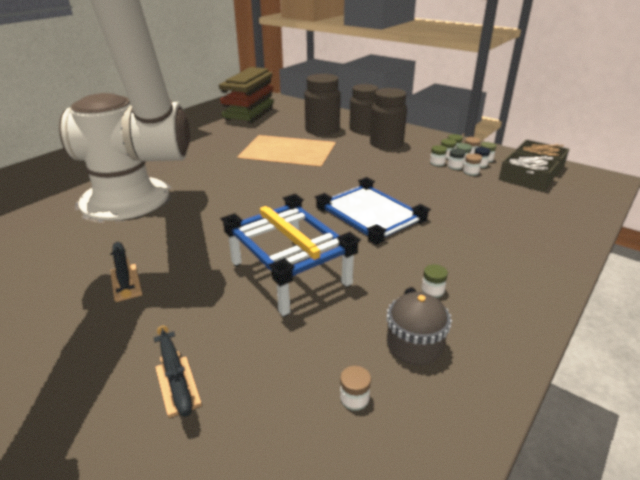

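```bash
cat > h.py <<'E'
from workcell import env
import cv2,numpy as np
from scipy.spatial.transform import Rotation as R
def ray(p,u,v,z):
    """pixels -> world points on plane z"""
    M=R.from_euler("xyz",p["orientation"],degrees=True).as_matrix()
    u=np.asarray(u,float);v=np.asarray(v,float)
    d=np.stack([(u-p["cx"])/p["fx"],-(v-p["cy"])/p["fy"],-np.ones_like(u)],-1)@M.T
    return p["position"]+d*((z-p["position"][2])/d[...,2])[...,None]
def proj(p,X):
    M=R.from_euler("xyz",p["orientation"],degrees=True).as_matrix()
    c=(np.asarray(X)-p["position"])@M
    return np.stack([p["cx"]+p["fx"]*c[...,0]/-c[...,2],p["cy"]-p["fy"]*c[...,1]/-c[...,2]],-1)
def yaw(a,b): d=b-a; return np.degrees(np.arctan2(d[1],d[0]))
def above(x,y,z,a,go=True):
    """tool yaw a or a+180, whichever keeps joint 6 nearer zero"""
    best=None
    for k in(a,a+180):
        k=(k+180)%360-180
        q=env.inverse_kinematics([x,y,z],[180,0,k])
        if q is not None and (best is None or abs(q[5])<best[0]): best=(abs(q[5]),k)
    env.goto([x,y,z],[180,0,best[1]]); return best[1]
E
python3 - <<'E'
from h import *
p=env.grab_frame("top")
g=lambda pts,z:ray(p,*np.array(pts,float).T,z)
h=g([(462,293),(495,235)],.038);print("hull",h,yaw(*h))
b=g([(313,315),(341,230)],.106);print("bar",b,b.mean(0),yaw(*b))
s=g([(132,305),(163,221),(227,240),(198,325)],.03);print("bot",s.mean(0),yaw(s[0],s[1]),yaw(s[3],s[2]))
im=cv2.resize(p["image"][200:460,370:540],None,fx=2.2,fy=2.2,interpolation=cv2.INTER_CUBIC)
a=h[1]; c=h.mean(0)
print(above(c[0],c[1],.24,yaw(*h)))
w=env.grab_frame("wrist");cv2.imwrite("pics/w1.png",np.hstack([im,cv2.copyMakeBorder(w["image"],0,im.shape[0]-480,0,0,0)])[:, :])
im2=cv2.imread("pics/w1.png");print(im2.shape);cv2.imwrite("pics/w1.png",cv2.resize(im2,None,fx=.78,fy=.78))
for t in["hull","hull_grip"]: print([(np.round(d["xyz"],4),d["score"]) for d in env.search_frame(w,t)])
print({k:v for k,v in w.items() if k!="image"},env.read_state()["clock"],env.read_state()["position"])
E
```

```text
hull [[ 0.48275011 -0.24475385  0.038     ]
 [ 0.59647622 -0.3088626   0.038     ]] -29.410469053355147
bar [[ 0.42292225  0.02966261  0.106     ]
 [ 0.57569551 -0.0134825   0.106     ]] [0.49930888 0.00809006 0.106     ] -15.770354008658016
bot [0.50020574 0.2824835  0.03      ] -14.153751074843628 -14.157502192878512
-29.410469053355143
(572, 1014, 3)
[(array([ 0.5502, -0.2826,  0.0447]), 0.69)]
[(array([ 0.5532, -0.2797,  0.0451]), 0.95), (array([ 0.5642, -0.0884,  0.0449]), 0.69), (array([ 0.3564, -0.2243,  0.0331]), 0.43)]
{'fx': 343.94715770152146, 'fy': 343.94715770152146, 'cx': 322.70733945936803, 'cy': 235.93474846812984, 'position': array([ 0.5993639 , -0.3118756 ,  0.40240456]), 'orientation': array([-1.50493344e+01, -2.86207798e-02, -1.19353318e+02]), 'shot': 4} 2.775 [ 0.53914491 -0.27763857  0.2399199 ]
```

View pics/w1.png

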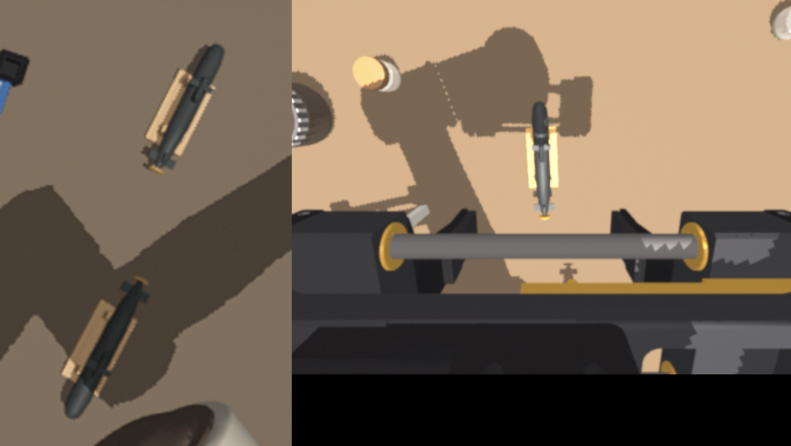

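```bash
python3 - <<'E'
from h import *
w=env.grab_frame("wrist")
g=lambda pts,z:ray(w,*np.array(pts,float).T,z)
h=g([(323,277),(318,131)],.038);print("hull",h,h.mean(0),yaw(*h),np.linalg.norm(h[1]-h[0]))
im=w["image"][150:260,280:365].astype(int)
m=((im[...,1]>225)&(im[...,2]>240)).astype(np.uint8)   # sunlit pale wood
v,u=np.nonzero(m);r=cv2.minAreaRect(np.c_[u+280,v+150].astype(np.float32));print(r)
q=g(cv2.boxPoints(r),.008);print("board",q.mean(0),[(np.linalg.norm(q[i]-q[i-1]).round(4),yaw(q[i-1],q[i]).round(1)) for i in range(4)])
cv2.imwrite("pics/b.png",cv2.resize(np.hstack([w["image"][150:260,280:365],cv2.cvtColor(m*255,cv2.COLOR_GRAY2BGR)]),None,fx=4,fy=4,interpolation=0))
# predicted vs seen in top picture
E
```

```text
hull [[ 0.47158642 -0.24096571  0.038     ]
 [ 0.6120935  -0.3142015   0.038     ]] [ 0.54183996 -0.2775836   0.038     ] -27.529647519364566 0.1584478434353339
((320.28985595703125, 201.11465454101562), (77.12938690185547, 39.189300537109375), 87.95458984375)
board [ 0.54323855 -0.27776482  0.008     ] [(np.float64(0.09), np.float64(-28.3)), (np.float64(0.044), np.float64(-117.4)), (np.float64(0.0899), np.float64(153.4)), (np.float64(0.0467), np.float64(62.7))]
```

View pics/b.png

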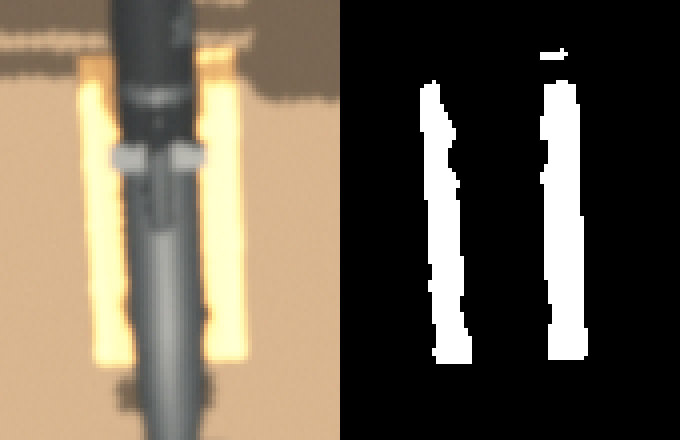

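```bash
cat >> h.py <<'E'
from scipy.optimize import least_squares
from itertools import product
def fit_tier(w,x,y,a,z0,z1,tag,thr=45):
    """fit x,y,yaw of a tier to the centroids of its four black socket blocks"""
    S=np.array([(sx*85,sy*65) for sx,sy in((1,1),(1,-1),(-1,-1),(-1,1))])/1e3
    B=np.array(list(product((-.014,.014),(-.014,.014),(z0,z1))))
    def hulls(t):
        c,s=np.cos(np.radians(t[2])),np.sin(np.radians(t[2]));M=np.array([[c,s],[-s,c]])
        return [cv2.convexHull(proj(w,np.c_[(B[:,:2]+o)@M+t[:2],B[:,2]]).astype(np.float32)) for o in S]
    def cen(h): m=cv2.moments(h);return np.array([m["m10"],m["m01"]])/m["m00"]
    n,l,st,ce=cv2.connectedComponentsWithStats((w["image"].max(2)<thr).astype(np.uint8))
    t=np.array([x,y,a],float)
    for _ in range(3):
        obs=[]
        for h in hulls(t):
            A=cv2.contourArea(h);k=[i for i in range(1,n) if .5*A<st[i,4]<1.6*A]
            i=min(k,key=lambda i:np.linalg.norm(ce[i]-cen(h)));obs.append(ce[i])
        r=least_squares(lambda t:np.ravel([cen(h) for h in hulls(t)]-np.array(obs)),t,x_scale=[.01,.01,1]);t=r.x
    im=w["image"].copy();cv2.polylines(im,[h.astype(int) for h in hulls(t)],True,(0,255,0),1)
    cv2.imwrite(f"pics/{tag}.png",im);print(tag,t.round(4),"residual px",r.fun.round(1));return t
E
python3 - <<'E'
from h import *
import pickle
def off(x,y,a,d): return x+d*np.cos(np.radians(a)),y+d*np.sin(np.radians(a))
W={}
for n,x,y,a,z0,z1 in(("up",.499,.008,-15.8,.074,.102),("bot",.500,.2825,-14.2,0,.03)):
    k=env.inverse_kinematics([*off(x,y,a,-.10),.30],[180,0,a]);print(k)
    env.goto([*off(x,y,a,-.10),.30],[180,0,a]); w=env.grab_frame("wrist"); W[n]=w
    pickle.dump(W,open("w.pkl","wb"))
    cv2.imwrite(f"pics/{n}_raw.png",w["image"])
    try: fit_tier(w,x,y,a,z0,z1,n)
    except Exception as e: print(n,repr(e))
cv2.imwrite("pics/both.png",cv2.resize(np.vstack([cv2.imread(f"pics/{n}.png" if __import__("os").path.exists(f"pics/{n}.png") else f"pics/{n}_raw.png")[:300] for n in W]),None,fx=1,fy=1))
print(env.read_state()["clock"])
E
```

```text
[ 2.82791844e+01 -3.40486622e+00 -1.96561330e+01  2.54444375e-14
 -7.37487332e+01  4.59208156e+01]
up [ 5.01100e-01  1.05000e-02 -1.60191e+01] residual px [-0.1  1.4 -2.6  0.4 -0.1 -2.7  3.4  0.1]
[ 55.68288573   7.60243503  -8.08814176   0.         -74.3094232
  20.11711427]
bot [  0.3694   0.4222 -20.1463] residual px [-70.2 -13.8  30.8  -3.1  69.5  18.6 -22.4   9.7]
5.2833
```

View pics/both.png

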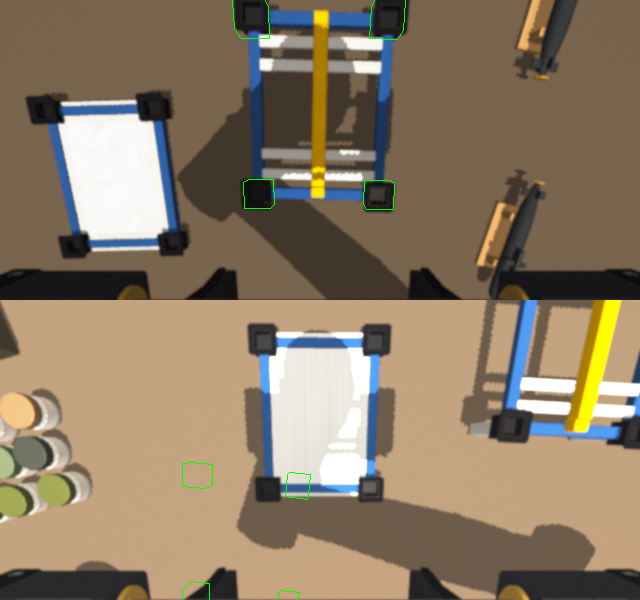

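```bash
python3 - <<'E'
from h import *
import pickle
W=pickle.load(open("w.pkl","rb"))
for thr in(60,70,80):
    try: fit_tier(W["bot"],.5,.2825,-14.2,0,.03,f"bot{thr}",thr)
    except Exception as e: print(e)
for thr in(40,50):fit_tier(W["up"],.499,.008,-15.8,.074,.102,f"up{thr}",thr)
# bar check and rail check
w=W["up"];b=ray(w,np.array([318.,321]),np.array([197.,12]),.106);print("bar",b,b.mean(0),yaw(*b),np.linalg.norm(b[1]-b[0]))
# socket rim centres read from the picture (bottom tier, rim z .03)
s=ray(W["bot"],np.array([263.,376,371,267]),np.array([40.,39,187,188]),.030);print("bot",s.mean(0),yaw(s[3],s[0]),yaw(s[2],s[1]),np.linalg.norm(s[0]-s[3]),np.linalg.norm(s[0]-s[1]))
E
```

```text
bot60 [  0.5092   0.3119 -14.1183] residual px [-22.1   1.8 -25.9   0.8  81.2  -2.9 -19.9  -2.9]
bot70 [  0.5008   0.2856 -13.9201] residual px [ 1.3  2.8 -2.3  2.1 -1.2 -3.8  1.8 -1.7]
bot80 [  0.5002   0.2857 -14.8683] residual px [ 1.9  1.3 -0.4  2.7 -2.3 -2.   0.8 -2. ]
up40 [ 5.01300e-01  1.02000e-02 -1.64093e+01] residual px [ 1.4  0.9 -2.4  1.3 -0.5 -2.8  3.1 -0.4]
up50 [ 5.01200e-01  1.07000e-02 -1.65246e+01] residual px [ 0.4  0.5 -2.   0.8 -0.8 -1.9  2.6 -0.7]
bar [[ 0.41919133  0.03504609  0.106     ]
 [ 0.5816987  -0.014125    0.106     ]] [0.50044502 0.01046054 0.106     ] -16.834638433018466 0.16978350619126886
bot [0.50038287 0.28535287 0.03      ] -14.978757676152965 -13.973235682653582 0.1667493713021935 0.12752159166881466
```

```bash
python3 - <<'E'
from h import *
env.gripper_to(1.0)
x,y,a=.5425,-.2776,-27.8
env.goto([x,y,.14],[180,0,a])
s0=env.read_state()["force"]
print(env.move_straight([x,y,.020],rate=.1,force_limit=8))
env.gripper_to(0.0,15)
st=env.read_state();print(st["opening"]*87,st["finger_force"],st["position"])
env.move_straight([x,y,.16],rate=.12)
st=env.read_state();print(st["opening"]*87,st["finger_force"],st["force"]-s0,st["clock"])
p=env.grab_frame("scene");cv2.imwrite("pics/lift.png",p["image"])
E
```

```text
False
21.49561290069929 14.966946244239807 [ 0.54256865 -0.27755754  0.01998536]
21.101266154826668 14.967948496341705 [ 0.32717404  0.31841125 -2.01830934] 11.4667
```

View pics/lift.png

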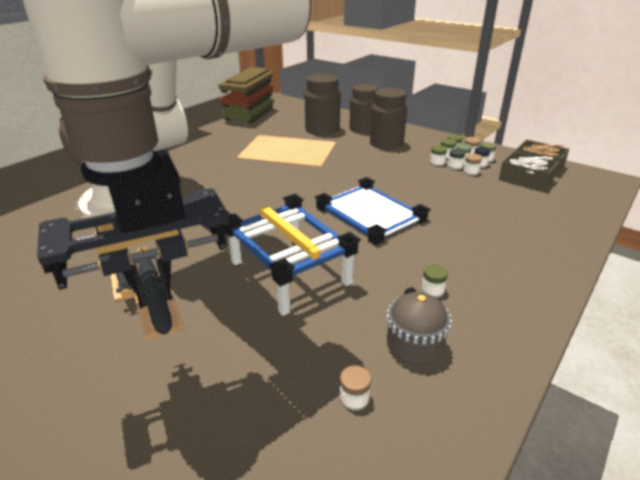

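```bash
python3 - <<'E'
from h import *
s=env.read_state()["position"]
env.move_straight([s[0],s[1],.24],rate=.2)
x,y,a=.5005,.2855,-14.4
env.goto([x,y,.24],[180,0,a])
env.move_straight([x,y,.06],rate=.12)
env.dwell(.3)
print(env.move_straight([x,y,.031],rate=.02,force_limit=3),env.read_state()["position"],env.read_state()["force"])
env.gripper_to(0.55);
env.move_straight([x,y,.20],rate=.12)
c,sn=np.cos(np.radians(a)),np.sin(np.radians(a))
env.goto([x-.1*c,y-.1*sn,.30],[180,0,a])
w=env.grab_frame("wrist");cv2.imwrite("pics/placed.png",w["image"])
fit_tier(w,x,y,a,0,.03,"botp",70)
print(env.read_state()["clock"])
E
```

```text
True [0.50041655 0.28545547 0.03390199] [-0.60023691  0.15418097  4.94679231]
botp [  0.5018   0.2851 -14.2691] residual px [ 1.8  1.8 -1.7  1.8 -1.6 -4.3  1.4 -2.7]
20.2083
```

View pics/botp.png

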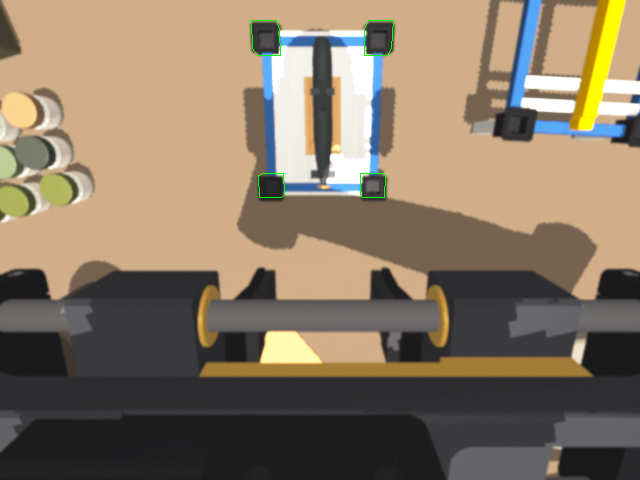

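```bash
python3 - <<'E'
from h import *
w=env.grab_frame("wrist");im=w["image"].astype(int)
c=im[60:170,295:350];hsv=cv2.cvtColor(c.astype(np.uint8),cv2.COLOR_BGR2HSV)
m=(hsv[...,1]>90)&(hsv[...,2]>100)&(hsv[...,0]<30)
n,l,st,_=cv2.connectedComponentsWithStats(m.astype(np.uint8));big=[i for i in range(1,n) if st[i,4]>60]
v,u=np.nonzero(np.isin(l,big));r=cv2.minAreaRect(np.c_[u+295,v+60].astype(np.float32));print(r)
q=ray(w,*cv2.boxPoints(r).T.astype(float),.022);print("board",q.mean(0),[(np.linalg.norm(q[i]-q[i-1]).round(4),yaw(q[i-1],q[i]).round(1)) for i in range(2)])
s=ray(w,np.array([266.,379,373,271]),np.array([39.,38,186,187]),.030);print("sockets",s.mean(0),yaw(s[3],s[0]),yaw(s[2],s[1]))
E
```

```text
((321.0, 115.5), (77.0, 34.0), 90.0)
board [0.5007481  0.28589442 0.022     ] [(np.float64(0.0879), np.float64(-15.1)), (np.float64(0.0399), np.float64(-104.3))]
sockets [0.49999127 0.28455832 0.03      ] -14.60366588277763 -14.435401375327695
```

```bash
python3 - <<'E'
from h import *
x,y,a=.501,.0105,-16.5
env.goto([x,y,.20],[180,0,a])
print(env.move_straight([x,y,.0785],rate=.1,force_limit=8))
env.gripper_to(0.0,45)
st=env.read_state();print(st["opening"]*87,st["finger_force"],st["position"])
env.move_straight([x,y,.12],rate=.05)
env.move_straight([x,y,.25],rate=.15)
st=env.read_state();print(st["opening"]*87,st["force"],st["wrist_torque"],st["clock"])
x,y,a=.5005,.285,-14.5
env.goto([x,y,.25],[180,0,a]);env.dwell(.3)
w=env.grab_frame("wrist");p=env.grab_frame("scene")
cv2.imwrite("pics/hov.png",cv2.resize(np.hstack([w["image"],p["image"][:,100:500]]),None,fx=.76,fy=.76))
cv2.imwrite("pics/hw.png",w["image"]);cv2.imwrite("pics/hs.png",p["image"])
print(env.read_state()["clock"],env.read_state()["opening"]*87)
E
```

```text
False
13.884045701361257 44.98180663213134 [0.501073   0.01056779 0.07855703]
13.992865426447533 [ 0.58157626  0.17377454 -5.87084594] [-0.08102406  0.14887692 -0.00893805] 25.5583
27.025 13.400590212518882
```

View pics/hov.png

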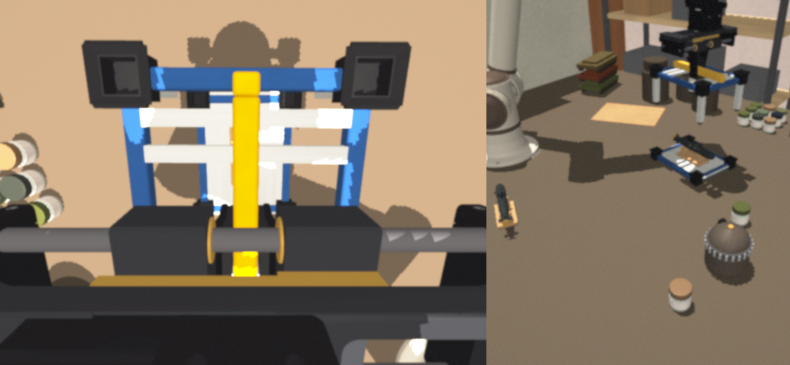

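```bash
python3 - <<'E'
from h import *
w=env.grab_frame("wrist");im=w["image"];st=env.read_state();t=st["position"];a=np.radians(-14.5)
E=np.array([[np.cos(a),np.sin(a)],[-np.sin(a),np.cos(a)]])
z=t[2]+.0235
for xc in(.085,):
    for sy in(1,-1):
        P=np.array([(xc+dx,sy*.065+dy) for dx,dy in((.014,.014),(.014,-.014),(-.014,-.014),(-.014,.014))])@E+t[:2]
        cv2.polylines(im,[proj(w,np.c_[P,np.full(4,z)]).astype(int)],True,(0,255,0),1)
S=np.array([(sx*85,sy*65) for sx in(1,-1) for sy in(1,-1)])/1e3@E
# predicted bottom tier sockets, rim
for o in S:
    P=np.array([(.014,.014),(.014,-.014),(-.014,-.014),(-.014,.014)])@E+o+t[:2]
    cv2.polylines(im,[proj(w,np.c_[P,np.full(4,.03)]).astype(int)],True,(0,0,255),1)
cv2.imwrite("pics/ov.png",cv2.resize(im[20:300,90:560],(800,476)))
E
```

```text
(no output)
```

View pics/ov.png

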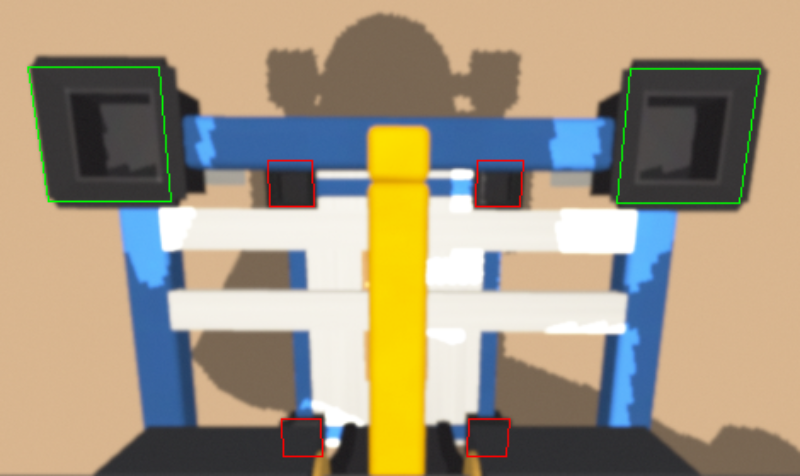

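```bash
python3 - <<'E'
from h import *
x,y=.5005,.285
env.move_straight([x,y,.135],rate=.1)
env.dwell(.2);f0=env.read_state()["force"]
r=env.move_straight([x,y,.0895],rate=.02,force_limit=10)
st=env.read_state();print(r,st["position"],st["force"]-f0,st["wrist_torque"],st["opening"]*87,st["clock"])
w=env.grab_frame("scene");cv2.imwrite("pics/dn.png",cv2.resize(w["image"][100:300,260:520],(780,600)))
E
```

```text
False [0.50054987 0.28500364 0.09051458] [-2.95806299 -1.2512409  10.87451055] [-0.42344602  1.31591718  0.03285683] 13.591787287320459 31.0
```

View pics/dn.png

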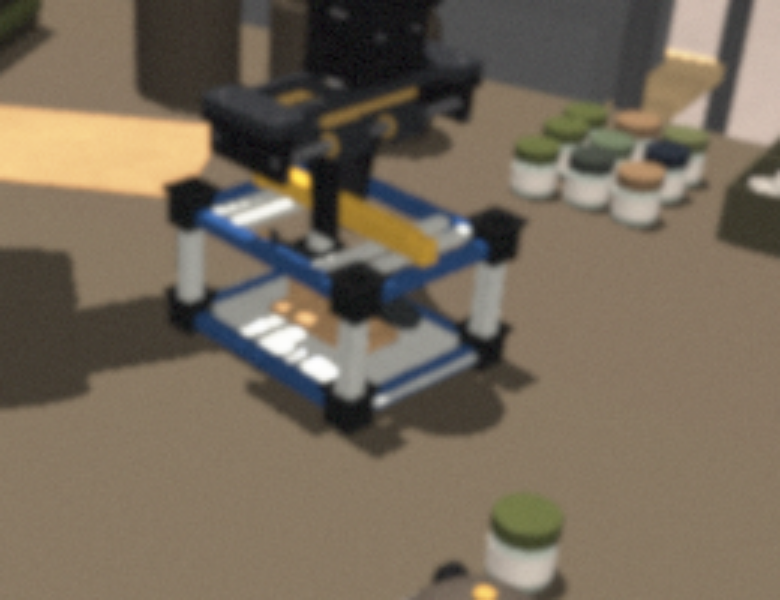

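```bash
python3 - <<'E'
from h import *
x,y,a=.5005,.285,-14.5
env.gripper_to(0.5); env.dwell(.2)
env.move_straight([x,y,.16],rate=.1)
env.gripper_to(0.0)
c,s=np.cos(np.radians(a)),np.sin(np.radians(a))
for d in(.07,-.07):
    px,py=x+d*c,y+d*s
    env.move_straight([px,py,.135],rate=.12)
    r=env.move_straight([px,py,.112],rate=.02,force_limit=4)
    print(d,r,env.read_state()["position"],env.read_state()["clock"])
    env.move_straight([px,py,.15],rate=.1)
env.goto([x-.1*c,y-.1*s,.36],[180,0,a])
w=env.grab_frame("wrist");cv2.imwrite("pics/fin.png",w["image"])
for thr in(60,70,80):
    try: fit_tier(w,x,y,a,.086,.114,"fin%d"%thr,thr)
    except Exception as e: print(repr(e))
for n in("top","scene"):
    p=env.grab_frame(n);cv2.imwrite(f"pics/fin_{n}.png",p["image"])
    for t in("upper_tier","bottom_tier","hull","olive_jar","tan_jar","wash_pot"): print(n,t,[(np.round(d["xyz"],3).tolist(),round(d["score"],2)) for d in env.search_frame(p,t)][:2])
print(env.read_state()["clock"])
E
```

```text
0.07 True [0.56820332 0.26739225 0.11843093] 35.4667
-0.07 True [0.43265721 0.30245739 0.11839989] 38.075
fin60 [  0.3833   0.38   -17.8694] residual px [-48.4 -31.4  61.3 -24.6   8.9 -54.5 -45.9 100.5]
fin70 [  0.5016   0.2844 -14.6061] residual px [ 1.2  2.2 -0.8  1.6 -1.9 -3.6  1.3 -1.9]
fin80 [  0.5011   0.2845 -14.7794] residual px [ 1.3  1.9 -0.2  1.8 -1.5 -2.7  1.1 -1.6]
top upper_tier [([0.523, 0.275, 0.099], 0.86)]
top bottom_tier [([0.51, 0.263, 0.014], 0.87)]
top hull [([0.285, -0.183, 0.045], 0.97), ([0.503, 0.273, 0.055], 0.79)]
top olive_jar [([0.727, 0.122, 0.048], 0.59)]
top tan_jar [([0.741, -0.137, 0.04], 0.97), ([0.524, 0.276, 0.097], 0.41)]
top wash_pot [([0.749, -0.009, 0.076], 0.97), ([0.507, 0.261, 0.014], 0.28)]
scene upper_tier [([0.528, 0.265, 0.098], 0.76)]
scene bottom_tier [([0.529, 0.254, 0.013], 0.7)]
scene hull [([0.303, -0.192, 0.041], 0.88), ([0.497, 0.277, 0.022], 0.75)]
scene olive_jar [([0.739, 0.114, 0.035], 0.88)]
scene tan_jar [([0.753, -0.154, 0.042], 0.77)]
scene wash_pot [([0.781, -0.038, 0.065], 0.95)]
40.1583
```

Both ends of the bar top are at 118.4 mm, against 118 mm when home, so the tier is level and seated. Its x, y and yaw match the bottom tier, and the jars and pot haven't moved.

```bash
python3 -c "
from workcell import env
print(env.close_job())"
```

```text
the job is handed in; nothing more can be done
None
```

I handed the job in at about 40 s: the submarine stands lengthwise within about 2 mm of the bottom tier's centre, and the upper tier over it measured level and fully home, though I could not check the hull or the four sockets up close after stacking.

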